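# Dip the capsule magazine

### The job

Measure how far down the capsules stand in the open magazine tube. Take the dip gauge out of its sloping holder, stand it foot first in the tube so that its sliding collar lies on the rim, then press its head down until the foot has bottomed out and rests on the stack hidden inside, so that the collar marks the depth. Press gently, lower it rather than dropping it, do not knock other things about, and leave the gauge standing there by itself, collar flat on the rim.

Things in the scene. Friction and masses are not known exactly. Their poses are not given: they have to be found in the camera images.
- gauge_head (a point): Centre of the dip gauge's dark wooden head, a cylinder 30 mm in diameter, 36 mm tall, flat on top. The gauge is a loose rod 170 mm long, about 0.28 kg: steel foot (27 mm in diameter, 22 mm tall), bare 16 mm rod, head; the foot's underside is 152 mm from this point. z axis: along the rod from foot to head. It starts in the holder, leaning 25 degrees, head towards the holder's -x side.
- gauge_foot (a point): Centre of the underside of the gauge's foot; z axis along the rod towards the head.
- collar_under (a point): Centre of the underside of the gauge's collar, a steel disc 60 mm in diameter, 10 mm thick (hub 28 mm wide, 6 mm more, on top), sliding on the rod with stiff friction: about 6 N moves it, the gauge's own weight does not. It starts 30 mm above the foot's underside and can slide 86 mm up the rod.
- sleeve_mouth (a point): Centre of the upper end of the holder's sleeve, a square steel tube (30 mm inside, 46 mm outside, 72 mm long) leaning 25 degrees towards the holder's -x, 80 mm above the counter. The collar rests on its end, the foot is 30 mm inside. Axes: the holder's (z up). The holder (black base 130 x 90 mm) is fixed.
- mouth (a point): Centre of the rim of the open magazine, an upright fixed steel tube, bore 38 mm, outside 46 mm, rim 120 mm above the counter, on a round black base 80 mm in diameter; z up. The capsule stack is hidden inside the bore: its flat top is 52 to 82 mm below the rim, different each time.
- stack (a joint): How far the top of the hidden capsule stack has sunk: 0 untouched, 0.005 m fully down on solid ground. It rides on a light spring (about 1 N), so the weight of the gauge standing on it pushes it right down. It does not tell how deep the stack is.
- cap_top (a point): Top of the second magazine, the same tube closed with a black domed cap, 147 mm tall; fixed; not to be used.
- tamper: Bystander: steel tamper, 52 mm in diameter, 84 mm tall; origin under its centre.
- spoon: Bystander: steel spoon 130 mm long, lying; origin at its underside.
- mug: Bystander: blue mug, 80 mm in diameter, 95 mm tall; origin under its centre.
- jug: Bystander: steel milk jug, 84 mm in diameter, 100 mm tall; origin under its centre.
- saucer: Bystander: white saucer, 130 mm in diameter; origin under its centre.
- cup: Bystander: white cup, 72 mm in diameter, 62 mm tall; origin under its centre.
- sugar: Bystander: clear sugar jar, 64 mm in diameter, 100 mm tall; origin under its centre.
Mind the look-alikes: they are no part of the job. Leave any red look-alike of the part that bears mouth alone.

How it is judged (in metres and radians):
On the way, in this order (a step that is already met when the one before it is completed fails the run):
1. the gauge stands foot first in the open magazine, collar close to the rim, before the stack is reached (horizontal distance between gauge_foot and mouth below 0.012 m and z of gauge_foot in the frame of mouth below -0.02 m and z of collar_under in the frame of mouth below 0.01 m and value of joint stack below 0.001 m), for 0.05 s.
2. the foot has bottomed out on the stack (horizontal distance between gauge_foot and mouth below 0.012 m and value of joint stack above 0.004 m), for 0.2 s.
At the end, for the whole second after the job is handed in: The gauge, released and at rest, stands upright (within 0.1 rad) in the open magazine with its foot bottomed out on the stack (stack sunk more than 4 mm of its 5) and the underside of its collar within 3 mm of the rim's height (all of step 2 and z of collar_under in the frame of mouth between -0.003 and 0.003 m and angle between gauge_head's own z axis and vertical below 0.1 rad and linear speed of gauge below 0.02 m/s); the robot touches nothing.
It fails at once if the stack is pressed with more than 45 N (contact force between gauge and stack above 45 N).
It fails at once if the gauge is dropped into the magazine (faster than 0.7 m/s at its mouth) (linear speed of gauge above 0.7 m/s and horizontal distance between gauge_foot and mouth below 0.03 m).
It fails at once if a bystander is moved more than 40 mm (distance of any of tamper, spoon, mug, jug, saucer, cup, sugar from where it was at the start of the episode above 0.04 m).
It also fails if it takes over 48 s, if anything falls off the work surface, if the arm or the gripper's body presses on something with over 40 N, if the wrist force passes 120 N, or if a joint passes its speed limit or range.

### The arm

A 6-joint arm with a two-finger parallel gripper is mounted at the origin on the work surface. World frame = base frame: x ahead of the robot, y to its left, z up, the work surface at z = 0. Lengths are in mm, angles in rad, forces in N, time in s.
With the tool pointing down it reaches from about 300 to 875 mm from the base axis. Payload 6.4 kg.
Tool frame: the origin (TCP) lies on the centre line of the jaws, within the pads' length; the fingertips stand env.nose_length ahead of it and the grasp point (between the pads) lies 8 mm behind it (env.nose_length is the distance from the TCP to the fingertips, in mm); z points along the fingers, y is the direction in which the jaws open and shut (so a half turn about z gives the same grasp; the last joint's range is limited). The gripper opens to 85 mm and grips with 20 to 120 N. Pads are 22 mm wide; open, the fingers measure 114 mm over their backs; the gripper's body (76 mm by 85 mm) begins 54 mm behind the grasp point. The pads swing forward as they close: fully open they stand 13 mm farther back than shut.
Start: joints at [0.974, 0.181, 1.607, -0, 1.354, -0.206], TCP at [219.024, 531.667, 204.588] pointing down, gripper open.
Joint ranges: [-2.99, 2.99], [-0.89, 2.07], [0.3, 2.58], [-1.14, 4.28], [0, 2.63], [-3.12, 3.12]. Speed limits (rad/s): [2.57, 2.57, 3.01, 3.14, 3.14, 3.14].

### API

Orientations are given as [roll, pitch, yaw] about the fixed x, y, z axes, in that order (R = Rz(yaw) Ry(pitch) Rx(roll)).
In Python, from bench import env gives the robot as it stands.
- The arm moves only by the tool step_arm, never from a script. Its argument "steps" is a list of rows, each a list of 3 entries, a list of its own where there are three numbers: the shift along the tool's x, y, z each as a share of 4 cm, from -1 to 1, then the turn about the tool's z as a share of 60 degrees, from -1 to 1, then the opening, from -1 (shut) to 1 (fully open). In form: [[[x, y, z], yaw, hand], ...]. A call has 1 to 20 rows; each row shifts and turns the commanded pose from where the row before left it, along the tool's axes as they then stand; what a row does not reach is not made up. A row lasts 1/12 s, in which the tool goes at most 41.7 mm and 7.16 degrees, less where a joint would pass 70% of its speed; a pose out of reach is approached as far as the arm can. A call with a number of a shift or a turn outside -1 to 1 is refused whole. A call with a gripper value outside its range is refused whole. The fingers move at their own pace and stop on an object; "squeeze" is the grip in N (left out, the last holds). Time passes only in rows, so rows that do not move let the fingers close. It gives the time, the measured TCP pose, the force and the opening at its end, in the units of the state.
- env.sense(): the state, without advancing time (a new reading comes with each control period).
- env.grab_frame(name): name is "scene" or "top" or "wrist"; returns the picture (420x560x3 uint8, red, green, blue); there is no depth.
- env.calibration(name): a dict with "fx", "fy", "cx", "cy" (pixels), "world_from_camera" (4x4, takes a point from camera to world coordinates); the wrist camera has in their place "hand_eye" (4x4, takes a point from camera to tool coordinates, whose origin is the TCP and whose axes are the flange's). Camera axes: x right, y up, looking along -z (the intrinsics and any distortion apply to the point x, -y, -z); pixel columns grow to the right and rows downward; lengths in mm; the calibration is good to about 2 mm. A picture is of the moment at which its call begins: read the wrist's pose just before it. calibration takes no time and is no camera call.
- env.finish_job(): hands the job in, once; it reports no verdict.
The state is a dict: "clock": time; "joint_pos": joint angles; "joint_vel": joint speeds; "joint_efforts": joint torques, N m; "tool_pos": TCP position; "ee_rot": TCP orientation; "wrist_force": force on the tool from outside, world axes, zero at the start; "ft_torque": the same for the moment, N m; "width": opening from 0.0 (shut) to 1.0 (fully open).
Only numpy, scipy, OpenCV 4.12 (cv2) and the standard library are available. Lean on these libraries where they do the work, as an engineer would, in place of code of your own. Each camera call takes 0.05 s, during which the arm holds its last target. There are 200 camera calls.

## Working session

There is one attempt and no reset: what is moved stays moved. The work goes in short steps, Python scripts to look and compute and a tool call to move; the robot and the scene stay as the last step left them, time stands still between calls to the robot, and variables do not carry over. Pictures are saved under pics/ and viewed, about 8 in all and at most 12, crops included, and the job is handed in when it is done.

Besides the shell and the picture viewer there is one more tool, called after "Call:" by a JSON object that holds its "method" and its "body". step_arm: Moves the arm, as the interface text tells. Shift numbers are shares of 4 cm and turn numbers shares of 60 degrees, none past 1 either way. Its arguments: {"type":"object","properties":{"steps":{"type":"array","items":{"type":"array"}},"squeeze":{"type":"number"}},"required":["steps"]}

```bash
mkdir -p pics; ls
python3 - <<'E'
from bench import env
import cv2,numpy as np
print(env.sense()); print(env.nose_length)
for n in("scene","top"):
    im=env.grab_frame(n); cv2.imwrite(f"pics/{n}0.png",im[:,:,::-1]); print(n,env.calibration(n))
print(env.calibration("wrist"))
E
```

```text
pics
{'clock': 0.0, 'joint_pos': array([ 9.73721293e-01,  1.81541372e-01,  1.60799157e+00, -1.16995264e-06,
        1.35378699e+00, -2.06286706e-01]), 'joint_vel': array([-0.00061368,  0.00123617, -0.00234968, -0.00043777, -0.00082945,
        0.00025207]), 'joint_efforts': array([-4.05724631e-04, -4.44870186e+01, -3.51337731e+01, -2.74689264e-04,
        8.83035507e-03, -1.74165365e-05]), 'tool_pos': array([218.66831685, 531.16493295, 203.69194177]), 'ee_rot': array([-3.13990176e+00, -3.52675623e-04,  2.75080428e+00]), 'wrist_force': array([-0.5574152 ,  0.66493528, -0.92928964]), 'ft_torque': array([-0.02078874,  0.05563802,  0.01606722]), 'width': 0.998402802078713}
11.0
scene {'fx': 382.11092212788515, 'fy': 382.11092212788515, 'cx': 279.62267892200464, 'cy': 207.87197066042302, 'world_from_camera': array([[-7.62498093e-01, -5.60882225e-01,  3.22502384e-01,
         8.79923000e+02],
       [ 6.46989931e-01, -6.61655444e-01,  3.78967152e-01,
         3.88990793e+02],
       [ 8.29518516e-04,  4.97617526e-01,  8.67396166e-01,
         9.37326518e+02],
       [ 0.00000000e+00,  0.00
[... 282 characters left out ...]
3184e-01,  1.63933562e-02,  2.20720450e-03,
         3.02868157e+01],
       [ 4.41659327e-03,  1.35988645e-01,  9.90700551e-01,
         1.11998330e+03],
       [ 0.00000000e+00,  0.00000000e+00,  0.00000000e+00,
         1.00000000e+00]])}
{'fx': 294.06578382368576, 'fy': 294.06578382368576, 'cx': 276.88703933216385, 'cy': 208.99524812207727, 'hand_eye': array([[-4.41187665e-04,  9.48238289e-01,  3.17559369e-01,
         8.25613882e+01],
       [ 9.99999850e-01,  3.15438819e-04,  4.47401172e-04,
        -4.81479049e-01],
       [ 3.24072370e-04,  3.17559519e-01, -9.48238286e-01,
        -1.69620129e+02],
       [ 0.00000000e+00,  0.00000000e+00,  0.00000000e+00,
         1.00000000e+00]])}
```

View pics/scene0.png

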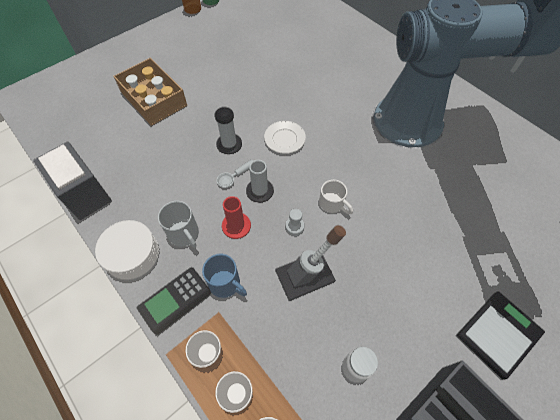

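View pics/top0.png

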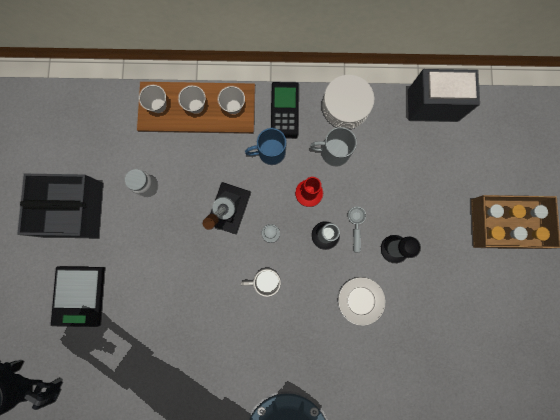

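The open grey tube is at scene (259,165) and top (328,233). The red tube at scene (234,200) and top (311,186) is the look-alike, and the black-capped tube is at top (408,246). The gauge head is at scene (337,234) and top (209,222), in the holder at top (228,207). The next step is to confirm these in one enlarged crop.

```bash
cat > h.py <<'E'
import numpy as np,cv2
from bench import env
from scipy.spatial.transform import Rotation as R
def ray(n,uv,pose=None):
    c=env.calibration(n)
    T=c["world_from_camera"] if n!="wrist" else pose@c["hand_eye"]
    d=T[:3,:3]@np.array([(uv[0]-c["cx"])/c["fx"],-(uv[1]-c["cy"])/c["fy"],-1]); return T[:3,3],d
def atz(n,uv,z,pose=None):
    o,d=ray(n,uv,pose); return o+d*(z-o[2])/d[2]
def proj(n,p,pose=None):
    c=env.calibration(n); T=c["world_from_camera"] if n!="wrist" else pose@c["hand_eye"]
    q=np.linalg.inv(T)@np.append(p,1); return np.array([c["cx"]+c["fx"]*q[0]/-q[2],c["cy"]-c["fy"]*q[1]/-q[2]])
def tri(rays):
    A=[];b=[]
    for o,d in rays:
        P=np.eye(3)-np.outer(d,d)/(d@d); A.append(P); b.append(P@o)
    p=np.linalg.lstsq(np.vstack(A),np.hstack(b),rcond=None)[0]
    return p,[float(np.linalg.norm((np.eye(3)-np.outer(d,d)/(d@d))@(p-o))) for o,d in rays]
def pose():
    s=env.sense(); T=np.eye(4); T[:3,:3]=R.from_euler('xyz',s['ee_rot']).as_matrix(); T[:3,3]=s['tool_pos']; return T
E
python3 - <<'E'
import cv2,numpy as np
s=cv2.imread("pics/scene0.png")[140:310,200:360]; t=cv2.imread("pics/top0.png")[165:265,190:350]
f=lambda a,k:cv2.resize(a,None,fx=k,fy=k,interpolation=cv2.INTER_CUBIC)
a=f(s,3.4);b=f(t,1.5*1.0)
cv2.imwrite("pics/c1.png",f(t,5)); cv2.imwrite("pics/c2.png",f(s,3.5))
E
```

```text
(no output)
```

View pics/c1.png

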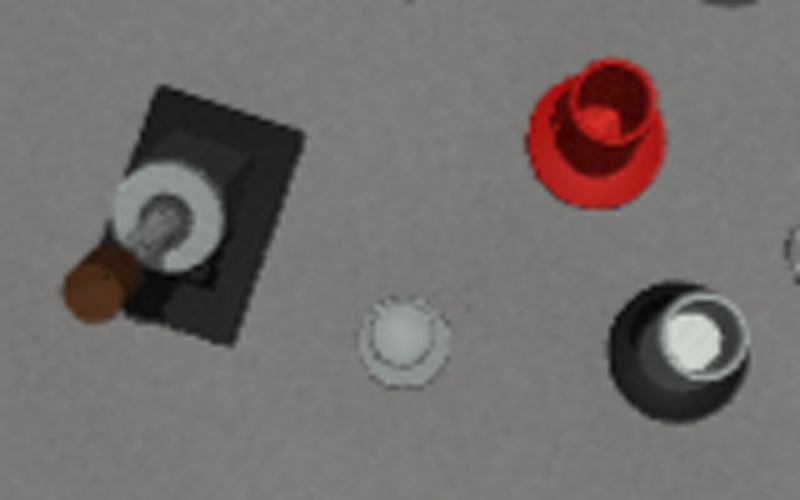

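View pics/c2.png

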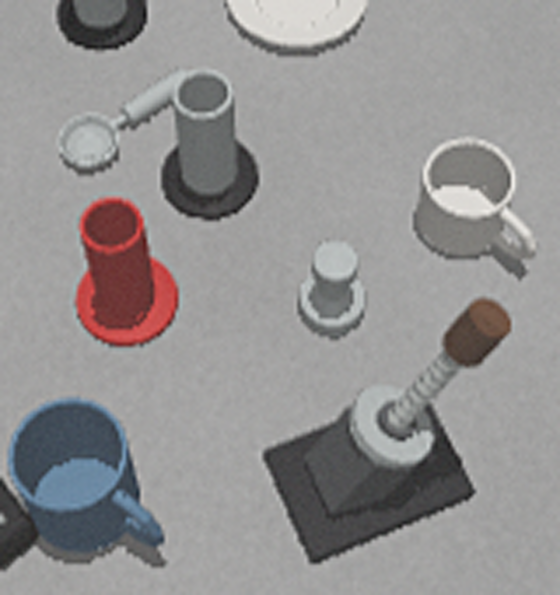

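Run:
```python
from h import *
ct=lambda X,Y:((X+.5)/5-.5+190,(Y+.5)/5-.5+165)
cs=lambda X,Y:((X+.5)/3.5-.5+200,(Y+.5)/3.5-.5+140)
def both(n,a,b,z):
    p,e=tri([ray("top",ct(*a)),ray("scene",cs(*b))]); print(n,p.round(1),np.round(e,1),"top@z",atz("top",ct(*a),z).round(1),"scene@z",atz("scene",cs(*b),z).round(1))
both("rim",(705,337),(204,94),120)
both("headtop",(95,291),(490,320),206.9)
both("collartop",(168,216),(393,425),89)
both("tamper top",(403,334),(335,262),84)
print("base corners top z~8",[atz("top",ct(*c),8)[:2].round(1) for c in((160,86),(305,132),(235,347))])
s=env.sense();print(R.from_euler('xyz',s['ee_rot']).as_matrix().round(3))
```

```text
rim [ 537.8 -100.9  119. ] [0.3 0.3] top@z [ 537.5 -100.5  120. ] scene@z [ 538.4 -100.6  120. ]
headtop [547.  194.9 204.6] [0.6 0.6] top@z [547.2 194.  206.9] scene@z [547.7 196.  206.9]
collartop [599.5 178.4  87.4] [0.1 0.1] top@z [599.2 178.3  89. ] scene@z [600.2 178.7  89. ]
tamper top [540.5  53.4  74. ] [0.4 0.4] top@z [539.4  53.5  84. ] scene@z [544.7  57.   84. ]
base corners top z~8 [array([685.6, 197.2]), array([660.3, 113.4]), array([536.7, 149.6])]
[[-0.925  0.381 -0.001]
 [ 0.381  0.925 -0.001]
 [ 0.    -0.002 -1.   ]]
```

Call:
{"method": "step_arm", "body": {"steps": [[[0,0,-0.6],-0.093,1],[[-0.75,-0.31,-0.2],0,1],[[-0.75,-0.31,-0.1],0,1],[[-0.75,-0.31,-0.1],0,1],[[-0.75,-0.31,-0.1],0,1],[[-0.75,-0.31,-0.1],0,1],[[-0.75,-0.31,-0.1],0,1],[[-0.75,-0.31,0],0,1],[[-0.75,-0.31,0],0,1],[[-0.75,-0.31,0],0,1],[[-0.75,-0.31,0],0,1],[[-0.75,-0.31,0],0,1],[[-0.75,-0.31,0],0,1],[[-0.75,-0.31,0],0,1],[[0,0,0],0,1]], "squeeze": 30}}

```text
clock: 1.35
tool_pos: [549.4, 260.2, 255.7]
ee_rot: [-3.14, 0.001, 2.843]
wrist_force: [-0.7, 0.4, -0.8]
width: 0.999
```

```bash
cat >> h.py <<'E'
def rel(p):
    "offset in tool axes, shares of 4 cm, from TCP to world p"
    T=pose(); return (T[:3,:3].T@(np.array(p)-T[:3,3])/40).round(3)
def info():
    s=env.sense(); T=pose(); print("t",round(s['clock'],2),"tcp",s['tool_pos'].round(1),"xang",np.degrees(np.arctan2(T[1,0],T[0,0])).round(2),"F",s['wrist_force'].round(1),"M",s['ft_torque'].round(2),"w",round(s['width'],3),"q",s['joint_pos'].round(2))
E
python3 - <<'E'
from h import *
info(); T=pose(); print(rel([554.6,192.8,260]))
im=env.grab_frame("wrist").copy()
for p in([547.3,195,206.9],[554.6,192.8,190.6]): print(proj("wrist",p,T).round(1)); cv2.drawMarker(im,tuple(int(v) for v in proj("wrist",p,T)),(255,0,0),0,12)
cv2.imwrite("pics/w1.png",im[:,:,::-1])
E
```

```text
t 1.35 tcp [549.4 260.2 255.7] xang 162.91 F [-0.7  0.4 -0.8] M [0.02 0.03 0.05] w 0.999 q [ 0.25  0.22  1.46 -0.    1.46 -1.02]
[-0.619 -1.573 -0.105]
[200.1 240. ]
[205.5 240.1]
```

View pics/w1.png

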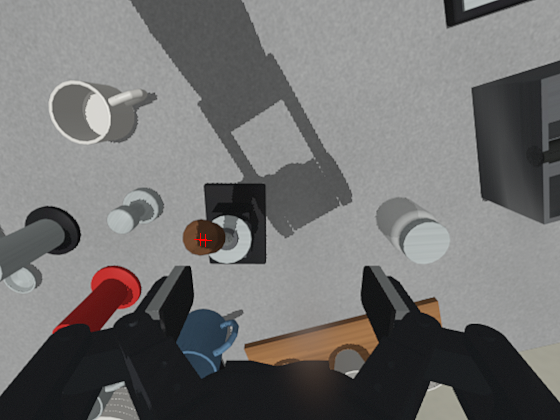

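Call:
{"method": "step_arm", "body": {"steps": [[[-0.31,-0.79,-0.1],0,1],[[-0.31,-0.79,0],0,1],[[0,0,0],0,1],[[0,0,0.4],0,1],[[0,0,0.5],0,1],[[0,0,0.5],0,1],[[0,0,0.4],0,1],[[0,0,0.14],0,1],[[0,0,0],0,1]]}}

```text
clock: 2.15
tool_pos: [549.3, 197.5, 181.0]
ee_rot: [-3.14, -0.004, 2.849]
wrist_force: [0.0, 0.4, 0.9]
width: 1.004
```

Run:
```python
from h import *
info(); T=pose(); print(rel([554.6,192.8,182.6]))
im=env.grab_frame("wrist").copy()
print(proj("wrist",[547.3,195,206.9],T),proj("wrist",[554.6,192.8,190.6],T))
cv2.imwrite("pics/w2.png",im[:,:,::-1])
```

```text
t 2.15 tcp [549.3 197.5 181. ] xang 163.23 F [0.  0.4 0.9] M [-0.01  0.02 -0.03] w 1.004 q [ 0.14  0.22  1.6   0.    1.32 -1.14]
[-0.16  -0.075 -0.039]
[272.20810074 266.02956093] [272.72523982 263.83260889]
```

View pics/w2.png

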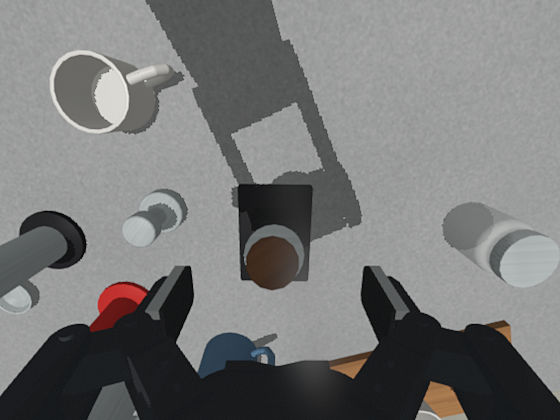

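Call:
{"method": "step_arm", "body": {"steps": [[[-0.12,-0.07,-0.04],0,1],[[0,0,0],0,1],[[0,0,0],0,-1],[[0,0,0],0,-1],[[0,0,0],0,-1],[[0,0,0],0,-1],[[0,0,0],0,-1],[[0,0,0],0,-1],[[0,0,0],0,-1],[[0,0,0],0,-1],[[0,0,0],0,-1],[[0,0,0],0,-1]], "squeeze": 30}}

```text
clock: 3.2
tool_pos: [555.2, 192.9, 185.0]
ee_rot: [3.141, 0.001, 2.848]
wrist_force: [-1.1, -0.2, 4.1]
width: 0.002
```

```bash
python3 -c "
from h import *
info()"
```

```text
t 3.2 tcp [555.2 192.9 185. ] xang 163.19 F [-1.1 -0.2  4.1] M [0.04 0.13 0.  ] w 0.002 q [ 0.13  0.23  1.59  0.    1.32 -1.14]
```

Run:
```python
from h import *
a=env.grab_frame("wrist"); s=env.grab_frame("scene")
f=cv2.resize(s[180:330,240:400],None,fx=2.8,fy=2.8,interpolation=cv2.INTER_CUBIC)
w=cv2.resize(a[150:420,130:430],(467,420))
cv2.imwrite("pics/w3.png",np.hstack([w[:,:340] if 0 else cv2.resize(w,(350,420)),f])[:,:,::-1])
```

```text
(no output)
```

View pics/w3.png

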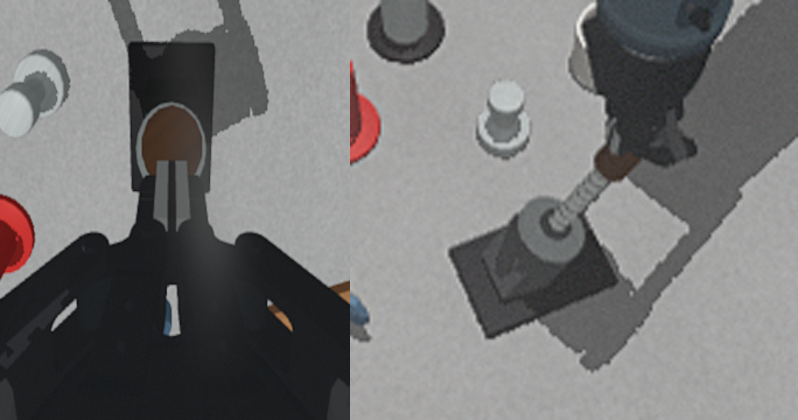

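Run:
```python
from h import *
I=np.eye(4)
for p in [(0,0,11),(11,0,11),(-11,0,11),(0,0,0),(0,0,-8),(11,0,-8),(0,0,-27),(11,0,-27)]: print(p,proj("wrist",p,I).round(0))
T=pose()
for p in ([547.3,195,206.9],[554.6,192.8,190.6],[599.7,178.4,88]): print(proj("wrist",p,T).round(1))
a=env.grab_frame("wrist")
hsv=cv2.cvtColor(a,cv2.COLOR_RGB2HSV); m=(hsv[...,0]<15)&(hsv[...,1]>120)&(hsv[...,2]<160)&(hsv[...,2]>40)
m[:,:230]=0; m[:, 330:]=0; ys,xs=np.nonzero(m); print(xs.min(),xs.max(),ys.min(),ys.max(),m.sum())
cv2.imwrite("pics/w4.png",cv2.resize(a[190:330,200:350],None,fx=4,fy=4,interpolation=cv2.INTER_CUBIC)[:,:,::-1])
```

```text
(0, 0, 11) [278. 240.]
(11, 0, 11) [278. 225.]
(-11, 0, 11) [278. 255.]
(0, 0, 0) [278. 247.]
(0, 0, -8) [278. 253.]
(11, 0, -8) [278. 237.]
(0, 0, -27) [278. 269.]
(11, 0, -27) [278. 251.]
[277.2 251.7]
[277.2 250.8]
[276.4 247.1]
252 277 218 261 369
```

View pics/w4.png

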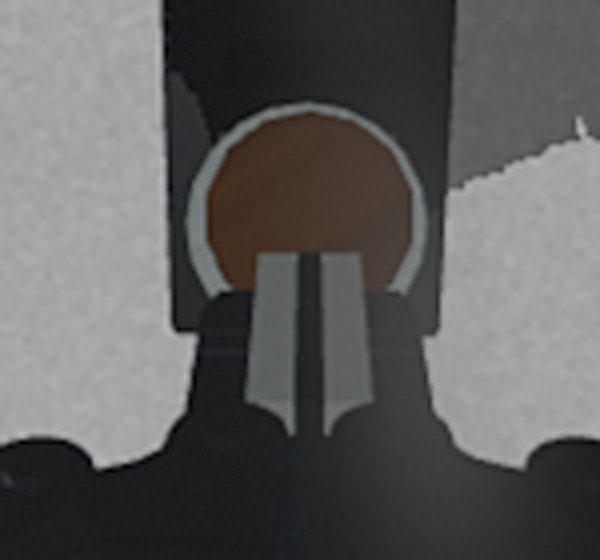

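The picture shows why the grasp missed. The shut fingertips project to row 253, about 29 mm behind the reported TCP, where 11 mm ahead of it was stated. They closed on top of the head, with about 4 N of push. I'll open above the head, go about 40 mm lower and check before closing.

Call:
{"method": "step_arm", "body": {"steps": [[[0,0,-0.3],0,-1],[[0,0,-0.3],0,1],[[0,0,0],0,1],[[0,0,0],0,1],[[0,0,0],0,1],[[0,0,0],0,1],[[0,0,0],0,1],[[0,0,0],0,1],[[0,0,0.3],0,1],[[0,0,0.4],0,1],[[0,0,0.4],0,1],[[0,0,0.3],0,1],[[0,0,0.2],0,1],[[0,0,0],0,1]]}}

```text
clock: 4.52
tool_pos: [553.4, 192.6, 141.8]
ee_rot: [-3.14, -0.004, 2.848]
wrist_force: [-0.1, -0.5, -0.4]
width: 1.002
```

Run:
```python
from h import *
info(); T=pose()
print(proj("wrist",[547.3,195,206.9],T).round(1),proj("wrist",[554.6,192.8,190.6],T).round(1))
a=env.grab_frame("wrist"); s=env.grab_frame("scene")
f=cv2.resize(s[190:310,260:380],(420,420),interpolation=cv2.INTER_CUBIC)
w=cv2.resize(a[190:370,160:400],None,fx=1.58,fy=1.58)
w=np.vstack([w,np.zeros((420-w.shape[0],w.shape[1],3),np.uint8)])
cv2.imwrite("pics/w5.png",np.hstack([w,f])[:,:,::-1]); print(w.shape)
```

```text
t 4.52 tcp [553.4 192.6 141.8] xang 163.19 F [-0.1 -0.5 -0.4] M [-0.08  0.02 -0.02] w 1.002 q [ 0.13  0.27  1.63 -0.    1.24 -1.14]
[279.1 301.3] [278.9 294.1]
(420, 379, 3)
```

View pics/w5.png

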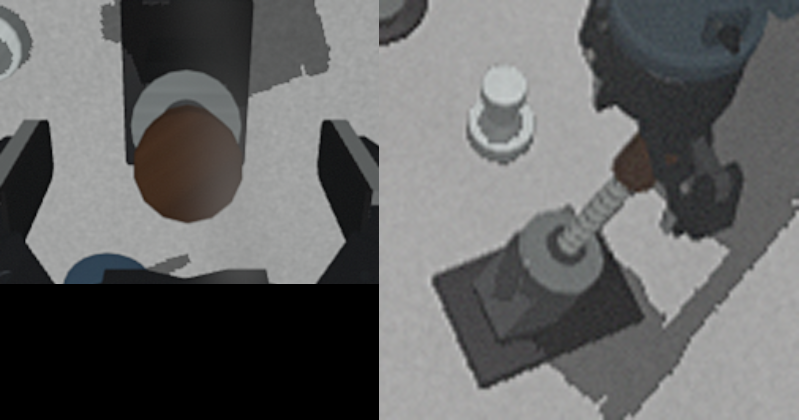

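Now the jaws straddle the head, with its top at (279,298), 301 predicted.

Call:
{"method": "step_arm", "body": {"steps": [[[0,0,0],0,-1],[[0,0,0],0,-1],[[0,0,0],0,-1],[[0,0,0],0,-1],[[0,0,0],0,-1],[[0,0,0],0,-1],[[0,0,0],0,-1],[[0,0,0],0,-1],[[0,0,0],0,-1]], "squeeze": 30}}

```text
clock: 5.37
tool_pos: [555.2, 192.8, 145.0]
ee_rot: [3.142, 0.0, 2.848]
wrist_force: [-0.9, -1.6, 3.0]
width: 0.343
```

Call:
{"method": "step_arm", "body": {"steps": [[[0.08,0,-0.17],0,-1],[[0.1,0,-0.22],0,-1],[[0.1,0,-0.22],0,-1],[[0.1,0,-0.22],0,-1],[[0.1,0,-0.22],0,-1],[[0.1,0,-0.22],0,-1],[[0,0,-0.3],0,-1],[[0,0,-0.6],0,-1],[[0,0,-0.6],0,-1],[[0,0,-0.6],0,-1],[[0,0,-0.6],0,-1],[[0,0,0],0,-1],[[0,0,0],0,-1]], "squeeze": 30}}

```text
clock: 6.45
tool_pos: [533.5, 199.7, 305.4]
ee_rot: [3.14, 0.003, 2.848]
wrist_force: [-0.2, -0.1, -3.2]
width: 0.342
```

Run:
```python
from h import *
info()
s=env.grab_frame("scene"); t=env.grab_frame("top"); w=env.grab_frame("wrist")
f=cv2.resize(s[130:330,240:400],None,fx=2.1,fy=2.1,interpolation=cv2.INTER_CUBIC)
g=cv2.resize(w[180:380,180:390],None,fx=2.1,fy=2.1)
cv2.imwrite("pics/w6.png",np.hstack([f,g])[:,:,::-1])
```

```text
t 6.45 tcp [533.5 199.7 305.4] xang 163.2 F [-0.2 -0.1 -3.2] M [ 0.07  0.13 -0.11] w 0.342 q [ 0.15  0.1   1.5   0.    1.54 -1.13]
```

View pics/w6.png

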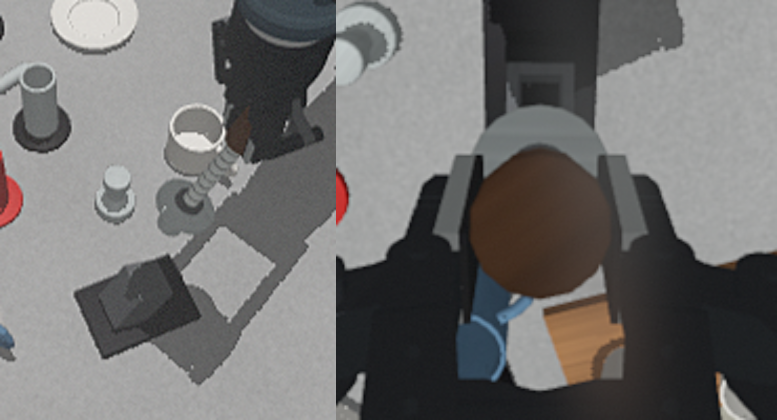

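The gauge is out of the holder and still leaning about 25° in the jaws, pivoting about the pad axis. I'll drop to the lightest squeeze and carry it to hover beside the grey tube.

Call:
{"method": "step_arm", "body": {"steps": [[[0,-0.3,0],0,-1],[[-0.07,-0.6,0],0,-1],[[-0.07,-0.6,0],0,-1],[[-0.07,-0.6,0],0,-1],[[-0.07,-0.6,0.05],0,-1],[[-0.07,-0.6,0.05],0,-1],[[-0.07,-0.6,0.1],0,-1],[[-0.07,-0.6,0.1],0,-1],[[-0.07,-0.6,0.1],0,-1],[[-0.07,-0.6,0.1],0,-1],[[-0.07,-0.6,0],0,-1],[[-0.07,-0.6,0],0,-1],[[0,-0.25,0],0,-1],[[0,0,0],0,-1],[[0,0,0],0,-1],[[0,0,0],0,-1]], "squeeze": 20}}

```text
clock: 7.93
tool_pos: [479.3, -82.5, 282.9]
ee_rot: [3.141, -0.001, 2.848]
wrist_force: [0.9, -0.3, -2.1]
width: 0.341
```

Run:
```python
from h import *
info()
print(rel([480.8,-83.3,285]))
s=env.grab_frame("scene"); t=env.grab_frame("top"); w=env.grab_frame("wrist")
for n,i in zip("stw",(s,t,w)): cv2.imwrite(f"pics/raw7{n}.png",i[:,:,::-1])
f=cv2.resize(s[90:240,210:340],(390,450),interpolation=cv2.INTER_CUBIC)
g=cv2.resize(w[180:390,180:370],(407,450))
cv2.imwrite("pics/w7.png",np.hstack([f,g])[:,:,::-1])
```

```text
t 7.93 tcp [479.3 -82.5 282.9] xang 163.2 F [ 0.9 -0.3 -2.1] M [ 0.06  0.07 -0.02] w 0.341 q [-0.42 -0.08  1.72  0.    1.5  -1.69]
[-0.042 -0.009 -0.052]
```

View pics/w7.png

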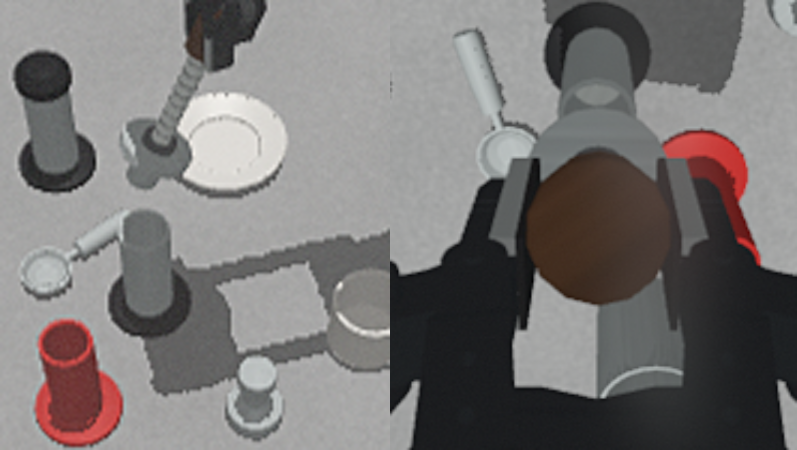

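```bash
cat > fit.py <<'E'
from h import *
from scipy.optimize import least_squares
C=np.linspace(0,2*np.pi,73)
def circ(T,hx,hz,th,along,r):
    a=np.array([np.sin(th),0,-np.cos(th)]); e1=np.array([np.cos(th),0,np.sin(th)]); e2=np.array([0,1,0])
    P=np.array([hx,0,hz])+along*a+r*(np.cos(C)[:,None]*e1+np.sin(C)[:,None]*e2)
    return P@T[:3,:3].T+T[:3,3]
def pj(n,P,T): return np.array([proj(n,p,T) for p in P])
def model(v,T):
    hx,hz,th,d=v
    ct=circ(T,hx,hz,th,-112+d,30); cu=circ(T,hx,hz,th,-122+d,30); f=circ(T,hx,hz,th,-152,13.5); ht=circ(T,hx,hz,th,18,15)
    S=pj("scene",np.vstack([ct,cu]),T); F=pj("scene",f,T); W=pj("wrist",ct,T); H=pj("wrist",ht,T)
    return np.array([S[:,0].min(),S[:,0].max(),F[:,1].max(),F[:,0].min(),W[:,1].min(),H[:,1].max(),np.ptp(H[:,0])])
E
python3 - <<'E'
from fit import *
T=pose()
obs=np.array([210+120/3,210+192/3,90+188/3,210+125/3,230.4,321.5,66.8])
r=least_squares(lambda v:model(v,T)-obs,[0,-45,.35,0],x_scale=[5,5,.1,5],loss="soft_l1")
print(r.x.round(2),np.degrees(r.x[2]).round(1)); print((model(r.x,T)-obs).round(1))
E
```

```text
Traceback (most recent call last):
  File "fit.py", line 12, in model
    S=pj("scene",np.vstack([ct,cu]),T); F=pj("scene",f,T); W=pj("wrist",ct,T); H=pj("wrist",ht,T)
  File "fit.py", line 8, in pj
    def pj(n,P,T): return np.array([proj(n,p,T) for p in P])
                                    ~~~~^^^^^^^
  File "h.py", line 11, in proj
    c=env.calibration(n); T=c["world_from_camera"] if n!="wrist" else pose@c["hand_eye"]
ValueError: time passes only in moves, steps and waits
```

```bash
sed -i 's/env\.calibration(n)/cal(n)/; 3a from functools import lru_cache\n@lru_cache\ndef cal(n): return env.calibration(n)' h.py; sed -i 's/c=env.calibration(n)/c=cal(n)/' h.py
python3 - <<'E'
from fit import *
T=pose();info()
obs=np.array([210+120/3,210+192/3,90+188/3,210+125/3,230.4,321.5,66.8])
r=least_squares(lambda v:model(v,T)-obs,[0,-45,.35,0],x_scale=[5,5,.1,5],loss="soft_l1")
print(r.x.round(2),np.degrees(r.x[2]).round(1)); print((model(r.x,T)-obs).round(1))
E
```

```text
t 8.08 tcp [479.6 -82.2 283.3] xang 163.27 F [-0.3  0.3 -2.7] M [0.07 0.1  0.04] w 0.345 q [-0.41 -0.08  1.72  0.    1.5  -1.69]
[  1.01 -40.52   0.44   5.47] 25.0
[-0.5  0.3  2.5 -0.6 -0.3  0.   0.8]
```

The fit gives a 25° lean and the collar about 5 mm up the rod, with the foot centre about 2 mm from the bore centre. Next I'll lower the tilted foot a little into the bore, then swing the head upright against the wall.

Call:
{"method": "step_arm", "body": {"steps": [[[-0.05,0,0.2],0,-1],[[0,0,0.4],0,-1],[[0,0,0.4],0,-1],[[0,0,0.3],0,-1],[[0,0,0.2],0,-1],[[0,0,0.1],0,-1],[[0,0,0.1],0,-1],[[0,0,0.1],0,-1],[[0,0,0],0,-1],[[0,0,0],0,-1]]}}

```text
clock: 8.92
tool_pos: [481.7, -83.9, 211.7]
ee_rot: [-3.141, 0.001, 2.848]
wrist_force: [0.2, -0.3, -3.6]
width: 0.341
```

Run:
```python
from h import *
info(); T=pose()
for n in("scene","wrist","top"): cv2.imwrite(f"pics/raw8{n}.png",env.grab_frame(n)[:,:,::-1])
```

```text
t 8.92 tcp [481.7 -83.9 211.7] xang 163.19 F [ 0.2 -0.3 -3.6] M [ 0.03  0.14 -0.02] w 0.341 q [-0.42 -0.02  1.81 -0.    1.35 -1.69]
```

Call:
{"method": "step_arm", "body": {"steps": [[[0,0,0.07],0,-1],[[0,0,0.07],0,-1],[[0,0,0.06],0,-1],[[0,0,0],0,-1],[[0,0,0],0,-1]]}}

```text
clock: 9.48
tool_pos: [481.2, -83.6, 203.1]
ee_rot: [3.142, -0.001, 2.848]
wrist_force: [0.2, 0.5, -3.7]
width: 0.345
```

Call:
{"method": "step_arm", "body": {"steps": [[[-0.08,0,0],0,-1],[[-0.1,0,0],0,-1],[[-0.1,0,0],0,-1],[[-0.1,0,0],0,-1],[[-0.1,0,0],0,-1],[[-0.1,0,0],0,-1],[[-0.1,0,0],0,-1],[[-0.1,0,0],0,-1],[[0,0,0],0,-1]]}}

```text
clock: 10.23
tool_pos: [512.1, -93.0, 203.3]
ee_rot: [3.142, 0.0, 2.848]
wrist_force: [-2.0, 0.4, -4.0]
width: 0.344
```

Run:
```python
from h import *
info(); T=pose(); print(rel([537.8,-100.6,200]))
for n in("scene","wrist"): cv2.imwrite(f"pics/raw9{n}.png",env.grab_frame(n)[:,:,::-1])
```

```text
t 10.23 tcp [512.1 -93.  203.3] xang 163.18 F [-2.   0.4 -4. ] M [0.22 0.29 0.01] w 0.344 q [-0.41  0.06  1.74  0.    1.34 -1.69]
[-0.671  0.005  0.082]
```

Call:
{"method": "step_arm", "body": {"steps": [[[-0.1,0,0],0,-1],[[-0.1,0,0],0,-1],[[-0.1,0,0],0,-1],[[-0.1,0,0],0,-1],[[-0.1,0,0],0,-1],[[-0.1,0,0],0,-1],[[-0.1,0,0],0,-1],[[-0.12,0,0],0,-1],[[0,0,0],0,-1],[[0,0,0],0,-1]]}}

```text
clock: 11.17
tool_pos: [543.1, -102.3, 203.3]
ee_rot: [3.142, 0.0, 2.848]
wrist_force: [-0.6, 1.3, -3.1]
width: 0.341
```

Run:
```python
from h import *
info(); T=pose(); print(rel([537.8,-100.6,200]))
s=env.grab_frame("scene");w=env.grab_frame("wrist");t=env.grab_frame("top")
f=cv2.resize(s[100:220,200:320],(450,450),interpolation=cv2.INTER_CUBIC)
g=cv2.resize(w[200:380,200:340],(350,450))
cv2.imwrite("pics/w10.png",np.hstack([f,g])[:,:,::-1])
```

```text
t 11.17 tcp [ 543.1 -102.3  203.3] xang 163.19 F [-0.6  1.3 -3.1] M [0.29 0.18 0.04] w 0.341 q [-0.4   0.13  1.67  0.    1.34 -1.68]
[0.14  0.003 0.081]
```

View pics/w10.png

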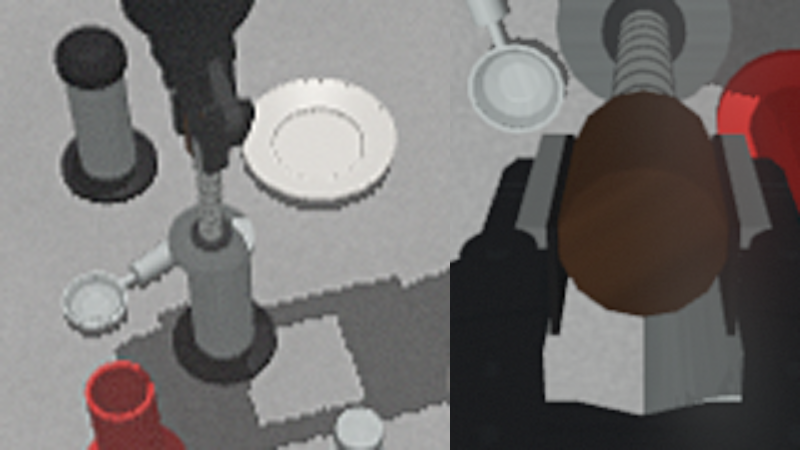

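```bash
cat >> fit.py <<'E'
def model2(v,T):
    hx,hz,th,d=v
    ht=pj("wrist",circ(T,hx,hz,th,18,15),T); hb=pj("wrist",circ(T,hx,hz,th,-18,15),T)
    ct=circ(T,hx,hz,th,-112+d,30); S=pj("scene",ct,T); W=pj("wrist",ct,T)
    return np.array([ht[:,1].max(),hb[:,1].min(),np.ptp(ht[:,0]),S[:,0].min(),S[:,0].max(),S[:,1].min(),np.ptp(W[:,0])])
E
python3 - <<'E'
from fit import *
T=pose()
obs=np.array([325.2,236.8,168/2.5,244.8,267.2,154.7,69.6])
r=least_squares(lambda v:model2(v,T)-obs,[0,-42,.05,5],x_scale=[5,5,.1,5],loss="soft_l1")
print(r.x.round(2),np.degrees(r.x[2]).round(1)); print((model2(r.x,T)-obs).round(1))
hx,hz,th,d=r.x; f=T@np.array([hx-152*np.sin(th),0,hz+152*np.cos(th),1]); print("foot",f.round(1), "collar under",(T@np.array([hx-(122-d)*np.sin(th),0,hz+(122-d)*np.cos(th),1])).round(1))
E
```

```text
[ 2.380e+00 -3.892e+01  3.000e-02  3.290e+00] 1.5
[ 0.5 -0.7 -0.5 -0.6  0.1  0.1  0. ]
foot [ 544.3 -102.8   90.3    1. ] collar under [ 543.5 -102.5  123.6    1. ]
```

Fit: 1.5° tilt, foot at -30 mm and 6.5 mm off centre, collar about 4 mm above the rim. I'll centre the gauge, then press in small steps while watching the force.

Call:
{"method": "step_arm", "body": {"steps": [[[0.07,0,0],0,-1],[[0.07,0,0],0,-1],[[0,0,0],0,-1],[[0,0,0.05],0,-1],[[0,0,0.05],0,-1],[[0,0,0.05],0,-1],[[0,0,0.05],0,-1],[[0,0,0.05],0,-1],[[0,0,0],0,-1]], "squeeze": 35}}

```text
clock: 12.07
tool_pos: [537.8, -100.8, 193.8]
ee_rot: [-3.141, 0.001, 2.848]
wrist_force: [-0.4, 1.2, 1.8]
width: 0.343
```

Call:
{"method": "step_arm", "body": {"steps": [[[0,0,0.05],0,-1],[[0,0,0.05],0,-1],[[0,0,0.05],0,-1],[[0,0,0.05],0,-1],[[0,0,0],0,-1]]}}

```text
clock: 12.48
tool_pos: [537.5, -100.7, 185.1]
ee_rot: [-3.142, 0.0, 2.848]
wrist_force: [2.3, 0.3, 1.1]
width: 0.343
```

The collar is on the rim and sliding, with about 5 N net. Continuing down.

Call:
{"method": "step_arm", "body": {"steps": [[[0,0,0.04],0,-1],[[0,0,0.04],0,-1],[[0,0,0.04],0,-1],[[0,0,0.04],0,-1],[[0,0,0],0,-1]]}}

```text
clock: 12.9
tool_pos: [537.5, -100.7, 178.7]
ee_rot: [3.142, 0.0, 2.848]
wrist_force: [2.4, 0.2, 2.3]
width: 0.345
```

Call:
{"method": "step_arm", "body": {"steps": [[[0,0,0.04],0,-1],[[0,0,0.04],0,-1],[[0,0,0.04],0,-1],[[0,0,0.04],0,-1],[[0,0,0],0,-1]]}}

```text
clock: 13.32
tool_pos: [537.3, -100.6, 172.2]
ee_rot: [-3.142, -0.0, 2.848]
wrist_force: [1.2, -1.6, 1.1]
width: 0.343
```

Call:
{"method": "step_arm", "body": {"steps": [[[0,0,0.04],0,-1],[[0,0,0.04],0,-1],[[0,0,0.04],0,-1],[[0,0,0],0,-1]]}}

```text
clock: 13.65
tool_pos: [537.2, -100.6, 167.4]
ee_rot: [-3.142, -0.0, 2.848]
wrist_force: [2.3, -0.1, 2.0]
width: 0.341
```

Call:
{"method": "step_arm", "body": {"steps": [[[0,0,0.04],0,-1],[[0,0,0.04],0,-1],[[0,0,0.04],0,-1],[[0,0,0],0,-1]]}}

```text
clock: 13.98
tool_pos: [537.7, -100.7, 163.6]
ee_rot: [-3.142, 0.001, 2.848]
wrist_force: [0.6, 0.7, 8.2]
width: 0.339
```

Call:
{"method": "step_arm", "body": {"steps": [[[0,0,0.03],0,-1],[[0,0,0],0,-1],[[0,0,0],0,-1],[[0,0,0],0,-1]]}}

```text
clock: 14.32
tool_pos: [538.0, -100.8, 163.4]
ee_rot: [-3.141, 0.002, 2.848]
wrist_force: [0.9, 0.9, 12.4]
width: 0.34
```

Call:
{"method": "step_arm", "body": {"steps": [[[0,0,-0.03],0,-1],[[0,0,0],0,-1],[[0,0,0],0,-0.2],[[0,0,0],0,0],[[0,0,0],0,0.3],[[0,0,0],0,1],[[0,0,0],0,1],[[0,0,0],0,1],[[0,0,0],0,1],[[0,0,0],0,1]]}}

```text
clock: 15.15
tool_pos: [537.3, -100.6, 162.9]
ee_rot: [-3.142, -0.0, 2.848]
wrist_force: [-0.6, -0.4, -0.3]
width: 1.004
```

Call:
{"method": "step_arm", "body": {"steps": [[[0,0,-0.2],0,1],[[0,0,-0.4],0,1],[[0,0,-0.5],0,1],[[0,0,-0.5],0,1],[[0,0,-0.5],0,1],[[0,0,-0.5],0,1],[[0,0,-0.3],0,1],[[0.5,0,0],0,1],[[0.8,0,0],0,1],[[0.8,0,0],0,1],[[0.8,0,0],0,1],[[0.5,0,0],0,1],[[0,0,0],0,1],[[0,0,0],0,1]]}}

```text
clock: 16.32
tool_pos: [407.0, -61.2, 279.6]
ee_rot: [-3.141, 0.002, 2.848]
wrist_force: [0.2, -0.1, -0.7]
width: 1.002
```

Run:
```python
from h import *
info()
s=env.grab_frame("scene"); t=env.grab_frame("top")
cv2.imwrite("pics/fs.png",s[:,:,::-1]);cv2.imwrite("pics/ft.png",t[:,:,::-1])
f=cv2.resize(s[90:220,200:320],(415,450),interpolation=cv2.INTER_CUBIC); g=cv2.resize(t[180:280,280:380],(380,450),interpolation=cv2.INTER_CUBIC)
cv2.imwrite("pics/w11.png",np.hstack([f,g])[:,:,::-1])
```

```text
t 16.32 tcp [407.  -61.2 279.6] xang 163.19 F [ 0.2 -0.1 -0.7] M [0.03 0.01 0.01] w 1.002 q [-0.44 -0.27  1.89 -0.    1.52 -1.72]
```

Run:
```python
from fit import *
def brown(n,f,c):
    i=cv2.cvtColor(cv2.imread(f),cv2.COLOR_BGR2HSV); m=((i[...,0]<18)&(i[...,1]>90)&(i[...,2]>35)&(i[...,2]<140)).astype(np.uint8)
    x,y=[int(v) for v in c]; w=np.zeros_like(m); w[y-22:y+23,x-22:x+23]=1; m*=w
    k,l,s,cc=cv2.connectedComponentsWithStats(m); j=1+s[1:,4].argmax(); return s[j],cc[j]
h0=np.array([537.8,-100.6,202])
rs=[]
for n,f in(("scene","pics/fs.png"),("top","pics/ft.png")):
    s,c=brown(n,f,proj(n,h0)); T=np.eye(4); T[:3,3]=h0; T[:3,:3]=np.diag([1,-1,-1])
    P=pj(n,np.vstack([circ(T,0,0,0,18,15),circ(T,0,0,0,-18,15)]),T)
    print(n,"bbox",s[:4],s[:2]+s[2:4],"model",P.min(0).round(1),P.max(0).round(1))
    T0=T.copy()
    C2=pj(n,circ(T,0,0,0,-202+36+120-118+16-16+36+0,30),T) if 0 else None
# collar brightness: disc expected with underside at 120, projected outline in scene
T=np.eye(4); T[:3,:3]=np.diag([1,-1,-1]); T[:3,3]=[537.8,-100.6,130]
P=pj("scene",circ(T,0,0,0,0,30),T); print("collar model scene",P.min(0).round(1),P.max(0).round(1))
g=cv2.imread("pics/fs.png",0); r=int(P[:,1].mean()); c=int(P[:,0].mean())
print("row",r,"cols",c-20,g[r,c-20:c+21]); print("col",c,"rows",r-16,g[r-16:r+22,c])
```

```text
scene bbox [250 137  11   8] [261 145] model [249.9 136.9] [262.9 156. ]
top bbox [329 222  14  13] [343 235] model [327.8 221.9] [342.9 236. ]
collar model scene [246.4 154.9] [269.4 173.6]
row 164 cols 237 [166 165 165 166 163 149 173 175 188 194 192 193 193 200 169  80  62  77
 101 125 129 117 109  70  59  60 193 193 192 193 194 174 165 166 165 166
 161 165 166 168 167]
col 257 rows 148 [ 61  61  63  65  59  55 113 136 117 124 112 119 131 111 121 117 129  99
  67  63  91 109 104 176 202 167 114 106 108 106 110 111 110 106 110 108
 108 110]
```

```bash
python3 -c "
from bench import env
print(env.finish_job())"
```

```text
the job is handed in; nothing more can be done
None
```

The dip gauge is standing by itself in the open grey magazine, bottomed out on the stack with its collar on the rim, and the job is handed in (no verdict is reported). It took about 16 s of the 48 s allowed.

- **First grasp missed:** The fingertips stood about 29 mm behind the reported TCP, where 11 mm ahead of it was stated. The jaws shut on top of the head with about 4 N and pushed the collar roughly 3–5 mm up the rod. I reopened, went about 40 mm lower and gripped the head cleanly.
- **Placing:** I drew the gauge out along the 25° lean, put the tilted foot into the bore and swung it upright against the wall with about 2 N. A fit to the camera images then gave 1.5° of tilt, with the foot about 30 mm below the rim and the collar about 4 mm above it.
- **Pressing:** The collar slid at about 5 N. The foot then stopped dead at 12 N on the wrist sensor, about 15 N counting the gauge's weight, well under the 45 N limit. The foot ended about 70 mm below the rim, stack fully sunk. I unloaded it, opened the jaws and backed away.

**Final checks:**
- **Head:** its outline in the final top picture matches an upright gauge in the magazine to about 1 pixel. In the scene picture only its lit upper part was picked up, but that agrees.
- **Collar:** its height fits resting on the rim. It sits about 2 pixels (3 mm) to the side of the model, which I put down to play in the bore and calibration error.
- **Not seen by eye:** I had used up the picture limit, so these final checks are from pixel numbers only. I did not measure the bystanders again; the wrist force showed no knocks.

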